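Close the full oil carton

ROBOT

A 7-joint arm with a two-finger parallel gripper is mounted at the origin on the work surface. World frame = base frame: x ahead of the robot, y to its left, z up, the work surface at z = 0. Lengths are in m, angles in rad, forces in N, time in s.
With the tool pointing down it reaches from about 0.425 to 0.875 m from the base axis. Payload 4.7 kg.
Tool frame: the origin (TCP) lies at the centre of the arm's flange, where the gripper is bolted on; the fingertips stand 182 mm ahead of it and the grasp point (between the pads) lies ahead of it (ctrl.hold_point_z is the z of the grasp point in the tool frame, in m); z points along the fingers, y is the direction in which the jaws open and shut (so a half turn about z gives the same grasp; the last joint's range is limited). The gripper opens to 87 mm and grips with 3 to 60 N. Pads are 19 mm wide; open, the fingers measure 117 mm over their backs; the gripper's body (75 mm by 190 mm) begins 51 mm behind the grasp point.
Start: joints at [-1.317, 0.321, -0.07, 1.45, 0.023, 1.371, -0.057], TCP at [0.154, 0.631, 0.405] pointing down, gripper open.
Joint ranges: [-2.86, 2.86], [-0.3, 2.09], [-1.38, 1.24], [0.06, 2.45], [-1.56, 4.7], [0.09, 2.05], [-2.69, 2.69]. Speed limits (rad/s): [2.57, 2.57, 3.14, 3.14, 3.14, 3.14, 3.14].

INTERFACE

Orientations are given as a rotation vector (axis times angle).
In Python, from bench import get_state, imaging, workorder, ctrl gives the robot as it stands.
- The arm moves only by the tool step_arm, never from a script. Its argument "increments" is a list of rows, each an object of numbers: "claw": the opening, from 0 (shut) to 1 (fully open); "tx", "ty", "tz": the shift along the tool's x, y, z in m; "spin": the turn about the tool's z in degrees. A call has 1 to 8 rows; each row is the pose to reach, as a shift and turn from the pose commanded when the call began, along the tool's axes at that moment; what a row does not reach only later rows make up. A row lasts 1/12 s, in which the tool goes at most 41.7 mm and 7.16 degrees, less where a joint would pass 70% of its speed; a pose out of reach is approached as far as the arm can. A call with a gripper value outside its range is refused whole. The fingers move at their own pace and stop on an object; "force" is the grip in N (left out, the last holds). Time passes only in rows, so rows that repeat a pose let the fingers close. It gives the time, the measured TCP pose, the force and the opening at its end, in the units of the state.
- get_state(): the state, without advancing time (a new reading comes with each control period).
- imaging.get_image(name): name is "scene" or "top" or "wrist"; returns the picture (420x560x3 uint8, blue, green, red); there is no depth.
- imaging.camera_params(name): a dict with "intrinsics" (3x3 intrinsics, pixels), "distortion" ([k1, k2, p1, p2, k3] as OpenCV has them; the pictures are not rectified), "camera_from_world" (4x4, takes a point from world to camera coordinates). Camera axes: x right, y down, z forward; pixel columns grow to the right and rows downward; lengths in m; the calibration is good to about 2 mm. A picture is of the moment at which its call begins: read the wrist's pose just before it. camera_params takes no time and is no camera call; for the wrist camera it gives the pose at the moment of the call.
- workorder.close_job(): hands the job in, once; it reports no verdict.
The state is a dict: "time": time; "joint_positions": joint angles; "qd": joint speeds; "joint_torque": joint torques, N m; "position": TCP position; "tool_rot": TCP orientation; "ft_force": force on the tool from outside, world axes, zero at the start; "torque": the same for the moment, N m; "grip_width": opening from 0.0 (shut) to 1.0 (fully open).
Only numpy, scipy, OpenCV 4.12 (cv2) and the standard library are available. Lean on these libraries where they do the work, as an engineer would, in place of code of your own. Each camera call takes 0.05 s, during which the arm holds its last target. There are 200 camera calls.

TASK

One of the two open cartons on the bench has a filled oil bottle in all six pockets: close that one. Fold its short plain flap fully down first, then its long flap with the green edge fully down over it. Leave the other carton, which is still being packed, untouched and open.

Things in the scene. Friction and masses are not known exactly. Their poses are not given: they have to be found in the camera images.
- carton: the full carton, to be closed: fixed brown cardboard box, 164 (own x) x 112 (y) x 165 mm high, walls 4 mm, six pockets, each with a black-capped bottle of yellow-green oil ending 11 mm below the rim. Origin: centre of its underside, z up, x away from the robot, turned up to 20 degrees either way. Two top flaps stand open, full width, 3 mm thick: short one on the -y rim (right), long one on the +y rim (left).
- short_flap (a joint): short plain brown flap of the full carton, rad: 0 = folded flat, 1.57 = upright, more = leaning outwards (starts 1.7 to 2.05, stops at 2.4). Hinge line along the carton's x at y -56, z 165 mm in its frame; reaches 80 mm from there, to +y when flat (upper face z 168 mm). Hinge friction: it stays where left, no springing back; about 1 N at the free edge moves it.
- long_flap (a joint): long flap of the full carton, brown with a green band 25 mm wide along its free edge, rad: 0 = folded flat over the short flap, 1.57 = upright, more = leaning outwards (starts 1.7 to 2.05, stops at 2.4). Hinge line along the carton's x at y +56, z 168 mm in its frame; reaches 105 mm from there, to -y when flat (upper face z 171 mm). Same hinge friction.
- part_carton: the other carton, not to be touched: same box, size, axes, origin and flaps (also standing open, leaning out up to 50 mm beyond its sides, up to 275 mm high), but only two of its six pockets hold a bottle. Turned up to 20 degrees either way.
Not all that is in view belongs to the job. Leave any red or turquoise look-alike of the carton alone.

How it is judged:
By the outcome, as a careful person would: the job done as asked, in the order asked, and still so for the second after the job is handed in, with the robot touching nothing.
It also fails if it takes over 48 s, if anything falls off the work surface, if the arm or the gripper's body presses on something with over 40 N, if the wrist force passes 120 N, or if a joint passes its speed limit or range.

## Working session

There is one attempt and no reset: what is moved stays moved. The work goes in short steps, Python scripts to look and compute and a tool call to move; the robot and the scene stay as the last step left them, time stands still between calls to the robot, and variables do not carry over. Pictures are saved under pics/ and viewed, on a budget of 10 in all, crops included, one or two more only if the job needs it, and the job is handed in when it is done.

Besides the shell and the picture viewer there is one more tool, called after "Emit:" as name([rows], argument=value, ...), one row to a line, values as JSON. step_arm: Moves the arm, as the interface text tells. Its arguments: {"type":"object","properties":{"increments":{"type":"array"},"force":{"type":"number"}},"required":["increments"]}

```bash
mkdir -p pics
cat > h.py <<'E'
import numpy as np, cv2
from bench import get_state, imaging, workorder, ctrl
def snap(n,f):
    im=imaging.get_image(n); cv2.imwrite(f'pics/{f}.png',im); return im
def cam(n):
    p=imaging.camera_params(n); return [np.array(p[k],float) for k in("intrinsics","distortion","camera_from_world")]
def ray(n,uv,c=None):
    K,D,T=c or cam(n); u=cv2.undistortPoints(np.array(uv,float).reshape(-1,1,2),K,D).reshape(-1,2)
    d=np.c_[u,np.ones(len(u))]@T[:3,:3]; o=-T[:3,:3].T@T[:3,3]; return o,d
def onz(n,uv,z):
    o,d=ray(n,uv); return o+d*((z-o[2])/d[:,2])[:,None]
def proj(n,P):
    K,D,T=cam(n); return cv2.projectPoints(np.array(P,float).reshape(-1,3),cv2.Rodrigues(T[:3,:3])[0],T[:3,3],K,D)[0].reshape(-1,2)
E
python3 - <<'E'
from h import *
a=snap('top','t0');b=snap('scene','s0')
for n in('top','scene'):
    K,D,T=cam(n);print(n,-T[:3,:3].T@T[:3,3],T[2,:3])
print(get_state(),ctrl.hold_point_z)
E
```

```text
top [0.30794676 0.07598489 1.24288183] [ 0.13511203 -0.00383868 -0.99082289]
scene [ 0.60909474 -0.20848246  1.12374976] [-0.12146419  0.26166912 -0.95748406]
{'time': 0.1, 'joint_positions': array([-1.31687376,  0.32171163, -0.07007226,  1.45156081,  0.02260001,
        1.37076497, -0.05689969]), 'qd': array([ 0.00027319, -0.0028568 ,  0.00041088, -0.00235068,  0.00100771,
        0.0017432 , -0.00013285]), 'joint_torque': array([-8.78850242e-04, -4.92571342e+01, -4.06388249e-01, -3.13399386e+01,
       -6.43173675e-02,  3.93753732e-02,  5.40363010e-05]), 'position': array([0.15438804, 0.63120897, 0.40379079]), 'tool_rot': array([-3.75772142e-01, -3.11893396e+00,  2.59980243e-03]), 'ft_force': array([ 0.73515089, -0.33726416, -0.85842955]), 'torque': array([-0.01400046, -0.05259476, -0.0185262 ]), 'grip_width': 0.9990850290981106} 0.1635
```

View pics/t0.png

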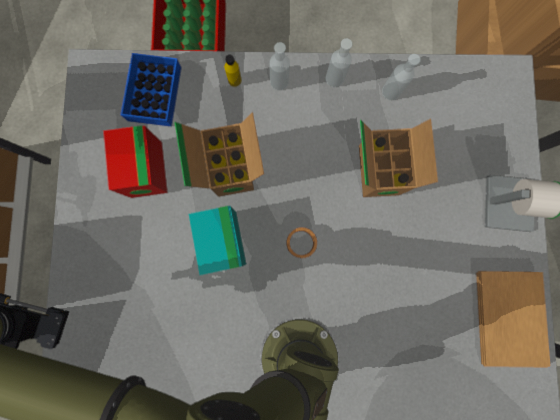

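View pics/s0.png

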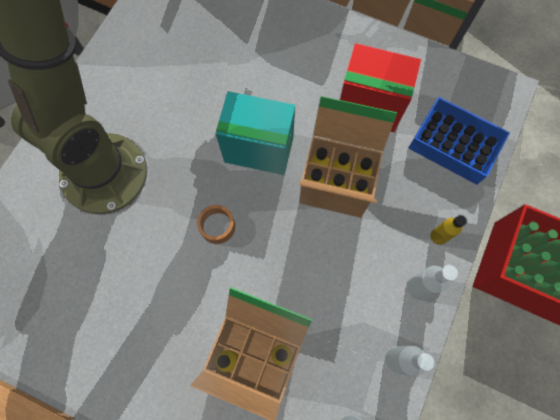

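Top view candidates: left carton (225,155) has six black caps. The right carton (393,160) has only two. The red (135,160) and turquoise (217,240) boxes are look-alikes. I choose the left carton and will check it in a close crop while measuring.

Run:
```python
from h import *
t=cv2.imread('pics/t0.png');s=cv2.imread('pics/s0.png')
A=cv2.resize(t[100:210,165:275],(440,440),interpolation=3);B=cv2.resize(s[90:225,290:405],(344,404),interpolation=3)
o=np.zeros((440,790,3),np.uint8);o[:,:440]=A;o[:404,444:788]=B;cv2.imwrite('pics/c0.png',o)
for n,im,(y0,y1,x0,x1) in(('top',t,(128,188,198,248)),('scene',s,(143,198,305,380))):
    c=im[y0:y1,x0:x1];m=(c.max(2)<48).astype(np.uint8)
    k,l,st,ce=cv2.connectedComponentsWithStats(m)
    for i in range(1,k):
        if st[i,4]>15:
            p=ce[i]+[x0,y0];print(n,st[i],p.round(1),onz(n,[p],.150)[0].round(4))
```

```text
top [30  5  9  9 62] [232.3 136.9] [0.6204 0.1984 0.15  ]
top [11  8  9 10 68] [213.1 140.2] [0.6104 0.251  0.15  ]
top [33 23  9  9 61] [235.3 154.9] [0.5697 0.1887 0.15  ]
top [14 26  9 10 67] [216.1 158.4] [0.5592 0.2411 0.15  ]
top [37 41  8 10 57] [238.6 173.5] [0.5178 0.1786 0.15  ]
top [17 45  9  9 63] [219.1 176.9] [0.5076 0.2314 0.15  ]
scene [12  5 10 12 92] [321.4 153.1] [0.507  0.2276 0.15  ]
scene [34 10 10 12 93] [343.4 158.2] [0.5583 0.2373 0.15  ]
scene [56 15 11 12 97] [365.8 163.3] [0.6095 0.2475 0.15  ]
scene [ 7 26 10 11 91] [316.1 174.1] [0.5172 0.1748 0.15  ]
scene [29 31 10 12 93] [338.6 179.4] [0.5686 0.1848 0.15  ]
scene [51 37 11 11 93] [361.1 184.7] [0.6198 0.1945 0.15  ]
```

View pics/c0.png

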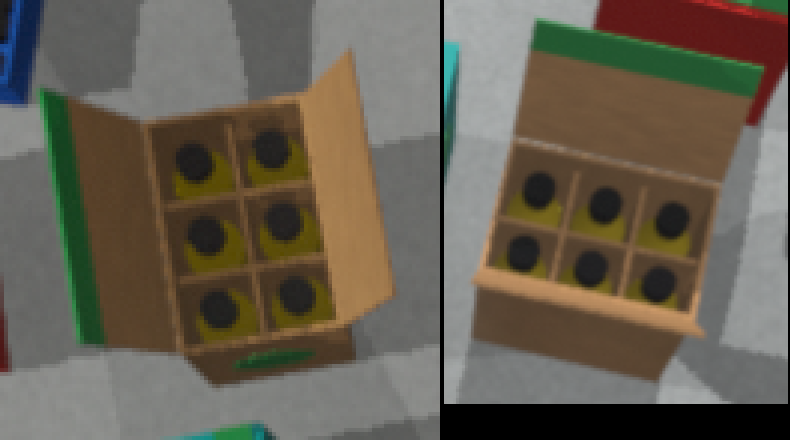

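The crop confirms it: the left carton has six black caps over oil, a plain flap on the right and a green-edged flap on the left. Next I'll get the flap angles and the first move.

```bash
cat >> h.py <<'E'
C=np.array([.5638,.213]);Y=np.radians(10.9);ex=np.array([np.cos(Y),np.sin(Y)]);ey=np.array([-ex[1],ex[0]])
def cf(P): P=np.atleast_2d(P); d=P[:,:2]-C; return np.c_[d@ex,d@ey,P[:,2]]
def inc(u,v,tip):
    s=get_state();R=cv2.Rodrigues(s['tool_rot'])[0];w=np.r_[C+u*ex+v*ey,tip+.182]
    sp=(np.degrees(np.arctan2(R[1,1],R[0,1]))-10.9);print('inc',(R.T@(w-s['position'])).round(4),'spin',round(sp,2),'now',cf(s['position'])[0].round(4)-[0,0,.182],s['ft_force'].round(1),s['time'])
E
python3 - <<'E'
from h import *
def planex(n,uv,u):
    o,d=ray(n,[uv]); d=d[0]; t=(u-(o[:2]-C)@ex)/(d[:2]@ex); return cf(o+t*d)[0].round(4)
for nm,uv,u in(('short far',(252.5,112.5),.082),('short near',(263.5,173),-.082),('long far',(175,122.5),.082),('long near',(185,186),-.082)):
    p=planex('top',uv,u);h=(-.056,.165) if 's'==nm[0] else (.056,.168)
    v=p[1]-h[0];v=v if nm[0]=='s' else -v
    print(nm,p,np.arctan2(p[2]-h[1],v).round(3),np.hypot(v,p[2]-h[1]).round(3))
# red & turquoise & part carton extents at their tops
t=cv2.imread('pics/t0.png')
hs=cv2.cvtColor(t,cv2.COLOR_BGR2HSV)
print('part',cf(onz('top',[(360,123),(437,123),(435,187),(361,190)],.25)).round(3))
print('red',cf(onz('top',[(105,135),(152,126),(160,180),(115,190)],.17)).round(3))
inc(0,-.125,.33); inc(0,-.125,.20)
E
```

```text
short far [ 0.082  -0.0916  0.2343] 2.045 0.078
short near [-0.082  -0.0919  0.2495] 1.973 0.092
long far [0.082  0.1037 0.258 ] 2.058 0.102
long near [-0.082   0.1026  0.2604] 2.038 0.103
part [[ 0.001 -0.354  0.25 ]
 [-0.033 -0.546  0.25 ]
 [-0.192 -0.503  0.25 ]
 [-0.167 -0.322  0.25 ]]
red [[ 0.113  0.312  0.17 ]
 [ 0.115  0.183  0.17 ]
 [-0.036  0.183  0.17 ]
 [-0.042  0.304  0.17 ]]
inc [-0.5492 -0.4228 -0.1075] spin 65.36 now [-0.3229  0.4881  0.2218] [ 0.7 -0.3 -0.9] 0.1
inc [-0.5491 -0.4226  0.0225] spin 65.36 now [-0.3229  0.4881  0.2218] [ 0.7 -0.3 -0.9] 0.1
```

Emit:
step_arm([
  {"claw": 0, "tx": -0.03, "ty": -0.023, "tz": -0.014, "spin": 7},
  {"claw": 0, "tx": -0.06, "ty": -0.046, "tz": -0.028, "spin": 14},
  {"claw": 0, "tx": -0.09, "ty": -0.069, "tz": -0.042, "spin": 21},
  {"claw": 0, "tx": -0.12, "ty": -0.092, "tz": -0.056, "spin": 28},
  {"claw": 0, "tx": -0.15, "ty": -0.115, "tz": -0.07, "spin": 35},
  {"claw": 0, "tx": -0.18, "ty": -0.138, "tz": -0.084, "spin": 42},
  {"claw": 0, "tx": -0.21, "ty": -0.161, "tz": -0.098, "spin": 49},
  {"claw": 0, "tx": -0.24, "ty": -0.184, "tz": -0.11, "spin": 56},
])

```text
time: 0.77
position: [0.3446, 0.3939, 0.5155]
tool_rot: [-1.803, -2.572, -0.001]
ft_force: [1.3, 0.4, 0.2]
grip_width: 0.477
```

```bash
python3 -c "
from h import *
inc(0,-.13,.33);print(get_state()['grip_width'],get_state()['joint_positions'].round(2))"
```

```text
inc [-0.3731  0.124   0.0034] spin 9.03 now [-0.181   0.2191  0.3335] [1.3 0.4 0.2] 0.7667
0.47733586040733295 [-1.08  0.02  0.18  1.59 -0.    1.54 -0.55]
```

Emit:
step_arm([
  {"claw": 0, "tx": -0.038, "ty": 0.012, "spin": 5},
  {"claw": 0, "tx": -0.076, "ty": 0.025, "spin": 9},
  {"claw": 0, "tx": -0.114, "ty": 0.037, "spin": 9},
  {"claw": 0, "tx": -0.152, "ty": 0.05, "spin": 9},
  {"claw": 0, "tx": -0.19, "ty": 0.062, "spin": 9},
  {"claw": 0, "tx": -0.228, "ty": 0.075, "spin": 9},
  {"claw": 0, "tx": -0.266, "ty": 0.088, "spin": 9},
  {"claw": 0, "tx": -0.304, "ty": 0.1, "spin": 9},
])

```text
invalid input at $.increments[0]: expected keys claw, tx, ty, tz, spin
```

```bash
python3 -c "
from h import *
inc(0,-.13,.33);inc(0,-.13,.205)"
```

```text
inc [-0.3731  0.124   0.0034] spin 9.03 now [-0.181   0.2191  0.3335] [1.3 0.4 0.2] 0.7667
inc [-0.3732  0.124   0.1284] spin 9.03 now [-0.181   0.2191  0.3335] [1.3 0.4 0.2] 0.7667
```

Emit:
step_arm([
  {"claw": 0, "tx": -0.038, "ty": 0.012, "tz": 0, "spin": 5},
  {"claw": 0, "tx": -0.076, "ty": 0.025, "tz": 0, "spin": 9},
  {"claw": 0, "tx": -0.114, "ty": 0.037, "tz": 0, "spin": 9},
  {"claw": 0, "tx": -0.152, "ty": 0.05, "tz": 0, "spin": 9},
  {"claw": 0, "tx": -0.19, "ty": 0.062, "tz": 0, "spin": 9},
  {"claw": 0, "tx": -0.228, "ty": 0.075, "tz": 0, "spin": 9},
  {"claw": 0, "tx": -0.266, "ty": 0.088, "tz": 0, "spin": 9},
  {"claw": 0, "tx": -0.304, "ty": 0.1, "tz": 0, "spin": 9},
])

```text
time: 1.43
position: [0.5437, 0.1434, 0.5146]
tool_rot: [-1.992, -2.429, -0.0]
ft_force: [0.8, 0.4, -1.4]
grip_width: 0.012
```

```bash
python3 -c "
from h import *
inc(0,-.13,.33);inc(0,-.13,.205)"
```

```text
inc [-0.0656  0.0325  0.0026] spin 0.38 now [-0.0329 -0.0646  0.3326] [ 0.8  0.4 -1.4] 1.4333
inc [-0.0657  0.0325  0.1276] spin 0.38 now [-0.0329 -0.0646  0.3326] [ 0.8  0.4 -1.4] 1.4333
```

Emit:
step_arm([
  {"claw": 0, "tx": -0.035, "ty": 0.016, "tz": 0, "spin": 0},
  {"claw": 0, "tx": -0.066, "ty": 0.032, "tz": 0, "spin": 0},
  {"claw": 0, "tx": -0.068, "ty": 0.032, "tz": 0.03, "spin": 0},
  {"claw": 0, "tx": -0.068, "ty": 0.032, "tz": 0.065, "spin": 0},
  {"claw": 0, "tx": -0.068, "ty": 0.032, "tz": 0.1, "spin": 0},
  {"claw": 0, "tx": -0.068, "ty": 0.032, "tz": 0.128, "spin": 0},
  {"claw": 0, "tx": -0.055, "ty": 0.032, "tz": 0.128, "spin": 0},
  {"claw": 0, "tx": -0.04, "ty": 0.032, "tz": 0.128, "spin": 0},
])

```text
time: 2.1
position: [0.5815, 0.1118, 0.3853]
tool_rot: [-1.995, -2.425, 0.006]
ft_force: [0.1, -1.0, 1.4]
grip_width: 0.004
```

```bash
python3 -c "
from h import *
inc(0,0.005,.205);inc(0,0.005,.166)"
```

```text
inc [ 0.1077  0.0021 -0.0018] spin 0.2 now [-0.0018 -0.1027  0.2033] [ 0.1 -1.   1.4] 2.1
inc [0.1078 0.0023 0.0372] spin 0.2 now [-0.0018 -0.1027  0.2033] [ 0.1 -1.   1.4] 2.1
```

Emit:
step_arm([
  {"claw": 0, "tx": 0.014, "ty": 0.002, "tz": -0.001, "spin": 0},
  {"claw": 0, "tx": 0.028, "ty": 0.002, "tz": -0.001, "spin": 0},
  {"claw": 0, "tx": 0.042, "ty": 0.002, "tz": -0.001, "spin": 0},
  {"claw": 0, "tx": 0.056, "ty": 0.002, "tz": -0.001, "spin": 0},
  {"claw": 0, "tx": 0.07, "ty": 0.002, "tz": -0.001, "spin": 0},
  {"claw": 0, "tx": 0.083, "ty": 0.002, "tz": -0.001, "spin": 0},
  {"claw": 0, "tx": 0.094, "ty": 0.002, "tz": -0.001, "spin": 0},
  {"claw": 0, "tx": 0.105, "ty": 0.002, "tz": -0.001, "spin": 0},
])

```text
time: 2.77
position: [0.5632, 0.217, 0.3879]
tool_rot: [-1.992, -2.429, -0.0]
ft_force: [0.4, -1.1, 0.1]
grip_width: 0.004
```

```bash
python3 -c "
from h import *
inc(0,0.003,.167)"
```

```text
inc [-0.001  -0.0002  0.0389] spin 0.4 now [2.000e-04 4.000e-03 2.059e-01] [ 0.4 -1.1  0.1] 2.7667
```

Emit:
step_arm([
  {"claw": 0, "tx": 0, "ty": 0, "tz": 0.01, "spin": 0},
  {"claw": 0, "tx": 0, "ty": 0, "tz": 0.02, "spin": 0},
  {"claw": 0, "tx": 0, "ty": 0, "tz": 0.028, "spin": 0},
  {"claw": 0, "tx": 0, "ty": 0, "tz": 0.034, "spin": 0},
  {"claw": 0, "tx": 0, "ty": 0, "tz": 0.037, "spin": 0},
  {"claw": 0, "tx": 0, "ty": 0, "tz": 0.039, "spin": 0},
  {"claw": 0, "tx": 0, "ty": 0, "tz": 0.04, "spin": 0},
  {"claw": 0, "tx": 0, "ty": 0, "tz": 0.04, "spin": 0},
])

```text
time: 3.43
position: [0.5635, 0.2142, 0.3503]
tool_rot: [-1.994, -2.426, 0.001]
ft_force: [-7.2, -1.9, 15.7]
grip_width: 0.005
```

```bash
python3 -c "
from h import *
inc(0,0.003,.167);snap('scene','s1')"
```

```text
inc [0.0018 0.0001 0.0013] spin 0.27 now [-1.000e-04  1.200e-03  1.683e-01] [-7.2 -1.9 15.7] 3.4333
```

View pics/s1.png

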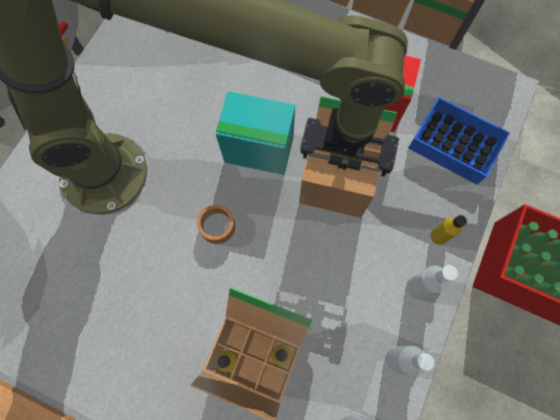

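The short flap is flat at (345,190): the tip stopped at z 168 mm with 16 N of contact. Next I'll go over to the outside of the long flap.

Emit:
step_arm([
  {"claw": 0, "tx": 0, "ty": 0, "tz": -0.035, "spin": 0},
  {"claw": 0, "tx": 0, "ty": 0, "tz": -0.075, "spin": 0},
  {"claw": 0, "tx": 0, "ty": 0, "tz": -0.115, "spin": 0},
  {"claw": 0, "tx": 0, "ty": 0, "tz": -0.155, "spin": 0},
  {"claw": 0, "tx": 0.03, "ty": 0, "tz": -0.165, "spin": 0},
  {"claw": 0, "tx": 0.07, "ty": 0, "tz": -0.165, "spin": 0},
  {"claw": 0, "tx": 0.11, "ty": 0, "tz": -0.165, "spin": 0},
  {"claw": 0, "tx": 0.146, "ty": 0, "tz": -0.165, "spin": 0},
])

```text
time: 4.15
position: [0.5348, 0.3599, 0.5128]
tool_rot: [-1.994, -2.427, -0.001]
ft_force: [-0.3, 0.9, -0.6]
grip_width: 0.007
```

```bash
python3 -c "
from h import *
inc(0,0.148,.222);im=snap('top','t1');cv2.imwrite('pics/c1.png',cv2.resize(im[80:240,130:330],(800,600)))"
```

```text
inc [-0.0018  0.0007  0.1088] spin 0.3 now [-0.0007  0.1497  0.3308] [-0.3  0.9 -0.6] 4.15
```

View pics/c1.png

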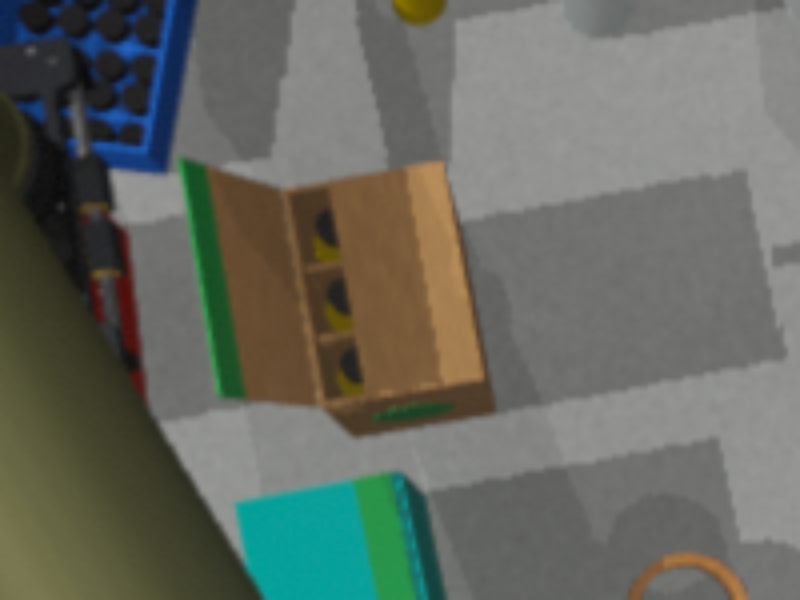

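Short flap lies flat (its edge runs at crop (330,190)–(365,395)). The long flap is still open and untouched.

Emit:
step_arm([
  {"claw": 0, "tx": -0.002, "ty": 0, "tz": 0.035, "spin": 0},
  {"claw": 0, "tx": -0.002, "ty": 0, "tz": 0.075, "spin": 0},
  {"claw": 0, "tx": -0.002, "ty": 0, "tz": 0.108, "spin": 0},
  {"claw": 0, "tx": -0.014, "ty": 0, "tz": 0.108, "spin": 0},
  {"claw": 0, "tx": -0.028, "ty": 0, "tz": 0.108, "spin": 0},
  {"claw": 0, "tx": -0.042, "ty": 0, "tz": 0.108, "spin": 0},
  {"claw": 0, "tx": -0.056, "ty": 0, "tz": 0.108, "spin": 0},
  {"claw": 0, "tx": -0.07, "ty": 0, "tz": 0.108, "spin": 0},
])

```text
time: 4.87
position: [0.5501, 0.2876, 0.4079]
tool_rot: [1.994, 2.426, 0.008]
ft_force: [0.2, 1.1, 1.2]
grip_width: 0.003
```

Emit:
step_arm([
  {"claw": 0, "tx": -0.014, "ty": 0, "tz": 0, "spin": 0},
  {"claw": 0, "tx": -0.028, "ty": 0, "tz": 0, "spin": 0},
  {"claw": 0, "tx": -0.042, "ty": 0, "tz": 0, "spin": 0},
  {"claw": 0, "tx": -0.056, "ty": 0, "tz": 0, "spin": 0},
  {"claw": 0, "tx": -0.068, "ty": 0, "tz": 0, "spin": 0},
  {"claw": 0, "tx": -0.078, "ty": 0, "tz": 0, "spin": 0},
  {"claw": 0, "tx": -0.085, "ty": 0, "tz": 0, "spin": 0},
  {"claw": 0, "tx": -0.09, "ty": 0, "tz": 0, "spin": 0},
])

```text
time: 5.53
position: [0.5666, 0.2006, 0.4048]
tool_rot: [1.994, 2.428, -0.0]
ft_force: [-0.4, 1.5, 0.2]
grip_width: 0.005
```

```bash
python3 -c "
from h import *
inc(0,-.012,.17)"
```

```text
inc [ 0.0007 -0.0004  0.0528] spin 0.31 now [ 0.0004 -0.0127  0.2228] [-0.4  1.5  0.2] 5.5333
```

Emit:
step_arm([
  {"claw": 0, "tx": 0, "ty": 0, "tz": 0.012, "spin": 0},
  {"claw": 0, "tx": 0, "ty": 0, "tz": 0.024, "spin": 0},
  {"claw": 0, "tx": 0, "ty": 0, "tz": 0.036, "spin": 0},
  {"claw": 0, "tx": 0, "ty": 0, "tz": 0.044, "spin": 0},
  {"claw": 0, "tx": 0, "ty": 0, "tz": 0.049, "spin": 0},
  {"claw": 0, "tx": 0, "ty": 0, "tz": 0.052, "spin": 0},
  {"claw": 0, "tx": 0, "ty": 0, "tz": 0.053, "spin": 0},
  {"claw": 0, "tx": 0, "ty": 0, "tz": 0.054, "spin": 0},
])

```text
time: 6.2
position: [0.5656, 0.2019, 0.3532]
tool_rot: [-1.99, -2.428, 0.001]
ft_force: [-10.3, -3.3, 20.0]
grip_width: 0.007
```

```bash
python3 -c "
from h import *
inc(0,-.012,.17)"
```

```text
inc [-0.0008  0.0003  0.0012] spin 0.4 now [-0.0003 -0.0112  0.1712] [-10.3  -3.3  20. ] 6.2
```

Contact at z 171 mm with 20 N means the long flap is flat over the short one. I'll retreat up and over, then check.

Emit:
step_arm([
  {"claw": 0, "tx": 0, "ty": 0, "tz": -0.03, "spin": 0},
  {"claw": 0, "tx": 0, "ty": 0, "tz": -0.07, "spin": 0},
  {"claw": 0, "tx": 0, "ty": 0, "tz": -0.11, "spin": 0},
  {"claw": 0, "tx": 0, "ty": 0, "tz": -0.15, "spin": 0},
  {"claw": 0, "tx": 0.04, "ty": 0, "tz": -0.16, "spin": 0},
  {"claw": 0, "tx": 0.08, "ty": 0, "tz": -0.16, "spin": 0},
  {"claw": 0, "tx": 0.12, "ty": 0, "tz": -0.16, "spin": 0},
  {"claw": 0, "tx": 0.16, "ty": 0, "tz": -0.16, "spin": 0},
])

```text
time: 6.87
position: [0.5344, 0.3606, 0.511]
tool_rot: [-1.992, -2.428, -0.002]
ft_force: [0.1, -0.1, -0.4]
grip_width: 0.006
```

```bash
python3 -c "
from h import *
im=snap('top','t2');s=snap('scene','s2')
o=np.zeros((420,800,3),np.uint8);o[:300,:400]=cv2.resize(im[80:230,150:350],(400,300));o[:,400:]=cv2.resize(s[80:420,180:504],(400,420));cv2.imwrite('pics/c2.png',o)
hs=cv2.cvtColor(im,cv2.COLOR_BGR2HSV)[110:200,185:270]
m=cv2.inRange(hs,(45,90,40),(80,255,255));k,l,st,ce=cv2.connectedComponentsWithStats(m)
for i in range(1,k):
  if st[i,4]>60:
    ys,xs=np.where(l==i);b=cv2.boxPoints(cv2.minAreaRect(np.c_[xs+185,ys+110].astype(np.float32)));print(st[i],cf(onz('top',b,.171)).round(3))
"
```

```text
[ 45  13  18  60 538] [[ 0.084 -0.022  0.171]
 [ 0.084 -0.047  0.171]
 [-0.081 -0.047  0.171]
 [-0.081 -0.023  0.171]]
```

View pics/c2.png

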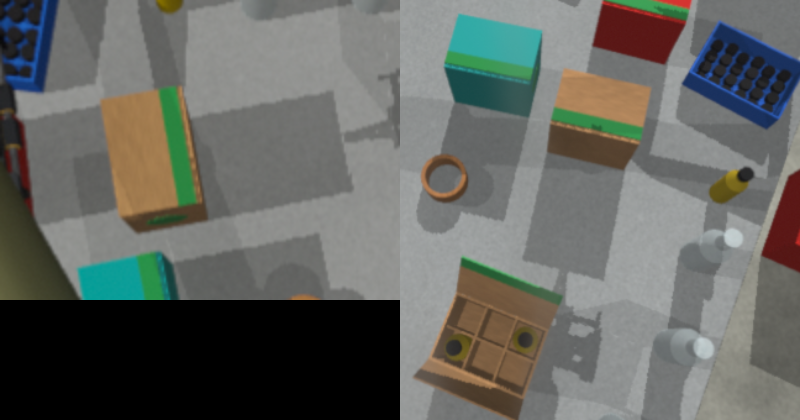

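The left carton is closed, with its green band at crop (180,145) in the top view and (597,122) in the scene view. The other carton at (490,340) is unchanged and open. The band measures flat at the expected place, so I'm handing in.

```bash
python3 -c "
from h import *
print(workorder.close_job())"
```

```text
the job is handed in; nothing more can be done
None
```

I closed the full carton (the left one, with six black caps) and handed the job in at about 7 s of robot time. With the gripper shut, I pushed the short plain flap in from outside and pressed it flat. I then did the same with the long green-edged flap over it.

- **Short flap:** the fingertips stopped on it at z 168 mm with about 16 N upward. A top picture then showed it lying flat while the long flap still stood open.
- **Long flap:** the fingertips stopped on it at z 171 mm with about 20 N upward. With the arm withdrawn, the green band measured y −22 to −47 mm in the carton frame. Lying flat it should be −24 to −49 mm, so it agrees within the 2 mm calibration.
- **Unexplained mark:** the last scene picture shows a small dark spot on the green band. I did not look into it.
- **Other objects:** the part-packed carton still stood open and looked unchanged. I never moved the arm to the red and turquoise boxes. At hand-in the gripper touched nothing, with the force reading under 1 N.

No check failed. One move call was refused for a missing field, which cost no robot time.

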